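# Tighten a transformer nut with a ratchet wrench

## Robot

A 6-joint arm with a two-finger parallel gripper is mounted at the origin on the work surface. World frame = base frame: x ahead of the robot, y to its left, z up, the work surface at z = 0. Lengths are in m, angles in rad, forces in N, time in s.
With the tool pointing down it reaches from about 0.275 to 0.825 m from the base axis. Payload 4.9 kg.
Tool frame: the origin (TCP) lies on the centre line of the jaws, within the pads' length; the fingertips stand 11 mm ahead of it and the grasp point (between the pads) lies 8 mm behind it; z points along the fingers, y is the line along which they close (so a half turn about z gives the same grasp; the last joint's range is limited). The gripper opens to 85 mm and grips with 20 to 120 N. Pads are 22 mm wide; open, the fingers measure 114 mm over their backs; the gripper's body (76 mm by 85 mm) begins 54 mm behind the grasp point. The pads swing forward as they close: fully open they stand 13 mm farther back than shut.
Start: joints at [-1.414, 0.326, -0.193, 1.052, 0, 1.437], TCP at [0.158, -0.527, 0.242] pointing down, gripper open.
Joint ranges: [-2.65, 2.65], [-0.97, 1.79], [-1.3, 1.35], [-1.93, 2.1], [-1.47, 1.37], [-3.14, 3.14]. Speed limits (rad/s): [2.57, 2.57, 3.14, 3.14, 3.14, 3.14].

## Interface

Orientations are given as [roll, pitch, yaw] about the fixed x, y, z axes, in that order (R = Rz(yaw) Ry(pitch) Rx(roll)).
In Python, from station import robot gives the robot as it stands.
- The arm moves only by the shell command python3 -m creep 'ROWS' [OPENING] [FORCE]. ROWS is JSON, one flat list of numbers, 6 for each row, row after row: the shift along the tool's x, y, z in m, then the turn, a rotation vector about the tool's x, y, z in rad. A call has 1 to 10 rows; each row shifts and turns the commanded pose from where the row before left it, along the tool's axes as they then stand; what a row does not reach is not made up. A row lasts 1/8 s, in which the tool goes at most 62.5 mm and 10.7 degrees, less where a joint would pass 70% of its speed; a pose out of reach is approached as far as the arm can. A call with a gripper value outside its range is refused whole. OPENING is the closure, from 0 (fully open) to 1 (shut), set as the call begins (- or left out, the last holds). The fingers move at their own pace and stop on an object; FORCE is the grip in N (left out, the last holds). Time passes only in rows, so rows that do not move let the fingers close. It gives the time, the measured TCP pose, the force, the opening and the grip force at its end, in the units of the state.
- robot.get_obs(): the state, without advancing time (a new reading comes with each control period).
- robot.camera(name): name is "scene" or "side" or "wrist"; returns a dict with "img" (420x560x3 uint8, red, green, blue), "z_map" (420x560 float32, m along the optical axis (not along the pixel's ray), 0 where there is no reading), "K" (3x3 intrinsics, pixels), "origin" and "attitude" of the camera in the world; the wrist camera has in their place "hand_eye" (4x4, takes a point from camera to tool coordinates, whose origin is the TCP and whose axes are the flange's). Camera axes: x right, y up, looking along -z (the intrinsics and any distortion apply to the point x, -y, -z); pixel columns grow to the right and rows downward; lengths in m; the calibration is good to about 2 mm. A picture is of the moment at which its call begins: read the wrist's pose just before it.
- robot.finish_job(): hands the job in; it is judged then, once.
The state is a dict: "time_s": time; "joint_positions": joint angles; "qvel": joint speeds; "tau": joint torques, N m; "ee_pos": TCP position; "eef_rot": TCP orientation; "force": force on the tool from outside, world axes, zero at the start; "wrist_torque": the same for the moment, N m; "width": opening from 0.0 (shut) to 1.0 (fully open); "grip_force": force on a finger pad.
Only numpy, scipy, OpenCV 4.12 (cv2) and the standard library are available. Lean on these libraries where they do the work, as an engineer would, in place of code of your own. Each camera call takes 0.05 s, during which the arm holds its last target. There are 200 camera calls.

## Task

Take the ratchet wrench from its wooden rest, put its ring right down over the big hex nut that holds the toroidal transformer in the open chassis, and tighten the nut clockwise with back-and-forth swings, letting the ratchet slip on every return, until the nut has run fully home and is snug, at about 0.45 Nm. Do not overtighten it, because that twists the transformer round on its rubber pad, and keep off the two black capacitor cans beside it. Then lift the wrench off, lay it flat on its rest as it lay before, and let go; leave the other things on the bench alone.

Things in the scene. Friction and masses are not known exactly. Their poses are not given: they have to be found in the camera images.
- nut_seat (a point): the hex nut, dark steel, 27 mm across flats, 11 mm tall plus a 3.5 mm conical crown, a 12 mm bolt end showing up to 26 mm above this point; the point is the centre of the nut's underside, on the washer (64 mm disc) on top of the grey ring-shaped transformer (102 mm wide), 59 mm above the bench. z up along the bolt; x and y turn with the nut; one of the six flats faces along x
- nut (a joint): turn of the nut, rad, growing clockwise seen from above; it runs against a steady friction of 0.12 Nm, and at 2.2 it is fully home against a firm stop; starts between 0.2 and 1.0
- transformer (a joint): twist of the transformer (with its nut) on its rubber pad, rad, growing clockwise; a spring of 3.5 Nm per rad, 0 when not loaded: the twist shows the tightening torque (0.13 rad = 0.45 Nm). A firm grip passes torque both as a sideways force on the handle, 85 mm from the bolt, and as a moment: count both
- chassis: open aluminium chassis tray, fixed; origin under the transformer's axis at bench level, x to its back. Its floor spans x -85..175 mm, y +-130 mm; front wall (at x -85 mm) 20 mm tall, side walls 36 mm, rear wall 75 mm. The wrench handle has room to swing over the open front: wrench x within 50 degrees of the chassis x
- cap_left: black capacitor can, 40 mm wide, 95 mm tall, its top 99 mm above the bench, fixed in the chassis 9 mm in front of the transformer's axis and 102 mm to the left (chassis y); origin at its foot
- cap_right: the same can, 102 mm to the right
- wrench_grip (a point): the best grip on the steel ratchet ring wrench (0.36 kg): point on the axis of its straight handle, 16 mm wide and 16 mm tall, 85 mm from the ring's axis, 9 mm above the wrench's underside. x points along the handle towards the ring, z up. The handle reaches from 37 mm to 187 mm from the axis and ends in a knob 22 mm wide, to 192 mm
- wrench_head (a point): same wrench: centre of the underside of its round head (56 mm wide, 18 mm tall). x points away from the handle. The hex hole goes right through: 28.2 mm across flats, flared at the bottom mouth. Fully down over the nut, this point lies on nut_seat (the head then rests on the washer)
- ring (a joint): turn of the hex ring inside the wrench's head, rad, growing clockwise relative to the wrench, as it does when the ratchet slips: swinging the wrench anticlockwise (seen from above) clicks freely in steps of 24 degrees, about 0.03 Nm of drag; clockwise it locks after up to 35 degrees of lost motion and turns the nut. At 0 one flat of the hex hole lies across the wrench's x axis
- rest: wooden tool rest, fixed; origin at bench level below where the ring's axis lies, x as the wrench's x. Two flat-topped blocks 40 mm high: under the head (70 x 70 mm, about the origin), and under the end of the handle (x -192 to -148 mm, 60 mm wide); between them the handle is free
- rest_top (a point): centre of the top face of the rest's head block; wrench_head lies here while the wrench is on its rest
- meter: bystander: yellow multimeter lying flat, 160 x 80 x 34 mm, origin at its underside
- spool: bystander: solder spool standing, 56 mm wide, 50 mm tall, origin at its underside
- screwdriver: bystander: screwdriver lying flat along its x

How it is judged:
By the outcome, as a careful person would: the job done as asked, in the order asked, and still so for the second after the job is handed in, with the robot touching nothing.
It also fails if it takes over 67 s, if anything falls off the work surface, if the arm or the gripper's body presses on something with over 40 N, if the wrist force passes 120 N, or if a joint passes its speed limit or range.

## Working session

There is one attempt and no reset: what is moved stays moved. The work goes in short steps, Python scripts to look and compute and a shell command to move; the robot and the scene stay as the last step left them, time stands still between calls to the robot, and variables do not carry over. Pictures are saved under pics/ and viewed, at most 10 in all, crops included, and the job is handed in when it is done.

```bash
ls; mkdir -p pics
cat > h.py <<'E'
import numpy as np, cv2
from scipy.spatial.transform import Rotation as R
from station import robot
def cam(n):
    o=robot.get_obs(); c=robot.camera(n)
    if 'hand_eye' in c:
        T=np.eye(4);T[:3,:3]=R.from_euler('xyz',o['eef_rot']).as_matrix();T[:3,3]=o['ee_pos'];T=T@np.array(c['hand_eye'])
    else:
        T=np.eye(4);a=np.array(c['attitude'])
        T[:3,:3]=a if a.shape==(3,3) else R.from_euler('xyz',a).as_matrix();T[:3,3]=c['origin']
    c['T']=T;return c
def pts(c):
    z=c['z_map'];K=np.array(c['K']);v,u=np.mgrid[:z.shape[0],:z.shape[1]]
    P=np.stack([(u-K[0,2])/K[0,0]*z,-(v-K[1,2])/K[1,1]*z,-z],-1)
    W=P@c['T'][:3,:3].T+c['T'][:3,3]; W[z==0]=np.nan; return W
def ray(c,u,v,h):
    K=np.array(c['K']);d=c['T'][:3,:3]@np.array([(u-K[0,2])/K[0,0],-(v-K[1,2])/K[1,1],-1]);o=c['T'][:3,3]
    return o+d*(h-o[2])/d[2]
def save(c,n): cv2.imwrite('pics/'+n+'.png',cv2.cvtColor(c['img'],cv2.COLOR_RGB2BGR))
E
python3 - <<'E'
from h import *
print(robot.get_obs())
for n in('scene','side'):
    c=cam(n);save(c,n+'0');print(n,{k:(v if k not in('img','z_map') else v.shape) for k,v in c.items()})
    np.save('pics/%s0.npy'%n,pts(c))
a=cv2.imread('pics/scene0.png');b=cv2.imread('pics/side0.png')
E
```

```text
pics
{'time_s': 0.0, 'joint_positions': array([-1.41420352e+00,  3.26937875e-01, -1.93637567e-01,  1.05197526e+00,
        6.69261927e-06,  1.43662890e+00]), 'qvel': array([ 0.00058273, -0.00117907,  0.00061719, -0.00142711,  0.00263042,
       -0.00046868]), 'tau': array([ 1.10714584e-03, -4.43402088e+01,  2.62440079e+01,  1.54363207e-02,
        1.09492106e-05, -3.08452890e-06]), 'ee_pos': array([ 0.15761291, -0.52632611,  0.24148471]), 'eef_rot': array([-3.13985494e+00, -2.41307028e-04,  2.90760012e-01]), 'force': array([ 0.964865  , -0.40450964, -0.35504086]), 'wrist_torque': array([0.07010401, 0.03798991, 0.00936166]), 'grip_force': 0.0, 'width': 0.9975000611663325}
scene {'img': (420, 560, 3), 'z_map': (420, 560), 'K': array([[543.11110102,   0.        , 276.55303138],
       [  0.        , 543.11110102, 201.89892731],
       [  0.        ,   0.        ,   1.        ]]), 'origin': array([1.19911307, 1.05576678, 1.19447964]), 'attitude': array([0.83927676, 0.01598315, 2.60545634]), 'T': array([[-0.85957893, -0.35145193,  0.3709523 ,  1.19911307],
       [ 0.510753  , -0.56819769,  0.64519978,  1.05576678],
       [-0.01598247,  0.74406514,  0.66791588,  1.19447964],
       [ 0.        ,  0.        ,  0.        ,  1.        ]])}
side {'img': (420, 560, 3), 'z_map': (420, 560), 'K': array([[439.48002121,   0.        , 283.26289745],
       [  0.        , 439.48002121, 211.83786336],
       [  0.        ,   0.        ,   1.        ]]), 'origin': array([0.13810915, 0.68211613, 0.98874166]), 'attitude': array([ 0.73406669,  0.00619068, -2.5755355 ]), 'T': array([[-0.84400594,  0.39468531, -0.3631494 ,  0.13810915],
       [-0.5362981 , -0.62887364,  0.56294075,  0.68211613],
       [-0.00619064,  0.66988167,  0.74244207,  0.98874166],
       [ 0.        ,  0.        ,  0.        ,  1.        ]])}
```

View pics/scene0.png

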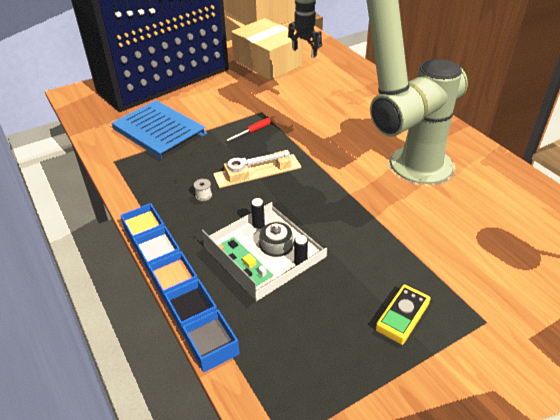

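View pics/side0.png

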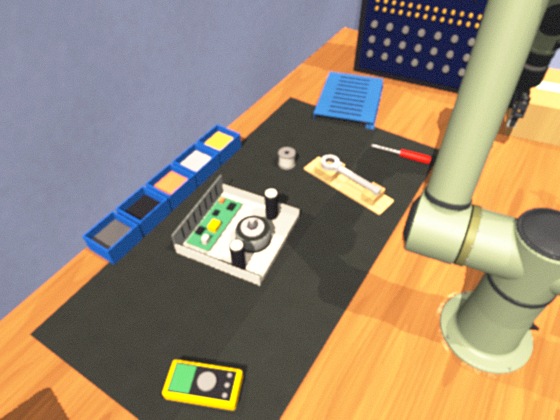

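The scene view shows the wrench head at about (237,163), the handle end at (289,155), the nut at (276,230) and the cans at (257,205) and (301,242). In the side view the head is at (330,161), the handle end at (380,190), the nut at (252,226) and the can tops at (271,193) and (238,245).

Run:
```python
from h import *
S=cam('scene');D=cam('side')
for nm,a,b,h in [('head',(237,162),(330,160),.058),('hend',(288,155),(379,189),.058),('nut',(276,229),(252,225),.08),('capA',(257,203),(271,193),.099),('capB',(301,240),(238,245),.099)]:
    print(nm,ray(S,*a,h).round(3),ray(D,*b,h).round(3))
for n,c in(('S',S),('D',D)):
    W=pts(c); 
    # transformer: points z in .05-.075 near nut ; wrench: z .045-.065 & grey
    hsv=cv2.cvtColor(c['img'],cv2.COLOR_RGB2HSV)
    h0=ray(S,237,162,.058)[:2];
    m=(np.hypot(W[...,0]-h0[0],W[...,1]-h0[1])<.25)&(W[...,2]>.05)&(W[...,2]<.075)&(hsv[...,1]<60)
    n_,l,st,ce=cv2.connectedComponentsWithStats(m.astype(np.uint8))
    for i in range(1,n_):
        if st[i,4]>60:
            P=W[l==i];mu=np.median(P,0);u,s,vt=np.linalg.svd((P-P.mean(0))[:,:2],full_matrices=False)
            pr=(P-P.mean(0))[:,:2]@vt[0];print(n,st[i],P.mean(0).round(3),vt[0].round(3),P[pr.argmin()].round(3),P[pr.argmax()].round(3))
```

```text
head [ 0.579 -0.289  0.058] [ 0.587 -0.291  0.058]
hend [ 0.41  -0.23   0.058] [ 0.4   -0.253  0.058]
nut [0.642 0.08  0.08 ] [0.629 0.079 0.08 ]
capA [ 0.643 -0.029  0.099] [ 0.641 -0.035  0.099]
capB [0.614 0.171 0.099] [0.61  0.165 0.099]
S [228 150  62  21 334] [ 0.52  -0.272  0.057] [ 0.978 -0.209] [ 0.399 -0.241  0.056] [ 0.612 -0.291  0.053]
S [194 179  17  11  95] [ 0.729 -0.254  0.052] [-0.034  0.999] [ 0.725 -0.283  0.05 ] [ 0.726 -0.223  0.055]
D [279 147  17  12 141] [ 0.727 -0.256  0.052] [-0.656  0.754] [ 0.75  -0.275  0.051] [ 0.714 -0.23   0.052]
D [321 155  60  39 439] [ 0.517 -0.271  0.058] [-0.978  0.208] [ 0.612 -0.297  0.059] [ 0.398 -0.248  0.056]
```

```bash
python3 -m creep '[0.05,-0.0184,0,0,0,0,0.05,-0.0184,0,0,0,0,0.05,-0.0184,0,0,0,0,0.05,-0.0184,0,0,0,0,0.05,-0.0184,0,0,0,0,0.05,-0.0184,0,0,0,0,0.05,-0.0184,0,0,0,0,0.05,-0.0184,0,0,0,0]' 0
python3 -m creep '[0,0,0,0,0,-0.186,0,0,0,0,0,-0.186,0,0,0,0,0,-0.186,0,0,0,0,0,-0.186,0,0,0,0,0,-0.186,0,0,0,0,0,-0.186,0,0,0,0,0,-0.186]'
python3 -m creep '[0,0,0,0,0,-0.186,0,0,0,0,0,-0.186,0,0,0,0,0,-0.186,0,0,0,0,0,-0.186,0,0,0,0,0,-0.186,0,0,0,0,0,-0.186,0,0,0,0,0,-0.186,0,0,0,0,0,0,0,0,0,0,0,0]'
python3 - <<'E'
from h import *
c=cam('wrist');save(c,'w1');np.save('pics/w1.npy',pts(c));print(c['K'],c['T'].round(3),{k:v for k,v in c.items() if k not in('img','z_map','K','T')},robot.get_obs()['joint_positions'])
E
```

```text
time_s: 1.2
ee_pos: [0.4999, -0.27, 0.2422]
eef_rot: [3.142, 0.0, 0.291]
force: [-0.2, -1.1, 0.9]
width: 0.997
grip_force: 0.0
time_s: 2.08
ee_pos: [0.4986, -0.2711, 0.242]
eef_rot: [-3.141, -0.0, 1.599]
force: [-0.2, -0.2, 0.6]
width: 1.002
grip_force: 0.0
time_s: 3.2
ee_pos: [0.4987, -0.2712, 0.2421]
eef_rot: [3.142, -0.0, 2.892]
force: [0.2, 1.2, -0.0]
width: 0.999
grip_force: 0.0
[[378.83067098   0.         290.3339642 ]
 [  0.         378.83067098 211.0276116 ]
 [  0.           0.           1.        ]] [[ 0.247 -0.924 -0.291  0.425]
 [ 0.969  0.236  0.073 -0.253]
 [ 0.001 -0.3    0.954  0.374]
 [ 0.     0.     0.     1.   ]] {'hand_eye': array([[-1.54261974e-04,  9.53750999e-01,  3.00597751e-01,
         7.61721375e-02],
       [ 9.99999517e-01,  4.38779364e-04, -8.78996454e-04,
        -1.32797991e-04],
       [-9.70239836e-04,  3.00597470e-01, -9.53750607e-01,
        -1.31553610e-01],
       [ 0.00000000e+00,  0.00000000e+00,  0.00000000e+00,
         1.00000000e+00]])} [-6.28104060e-01  3.59004053e-01 -1.45183275e-01  1.06684130e+00
 -9.60252849e-06 -3.79272388e-01]
```

View pics/w1.png

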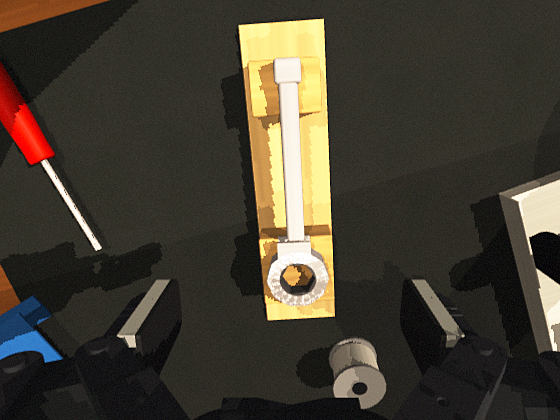

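The wrist view shows the whole wrench: ring centre near (298,275), knob near (287,70), handle between them at x about 291.

```bash
cat >> h.py <<'E'
def fit_wrench(c,zt,near,tol=.009):
    """zt: expected top of handle/head plane; returns head xy, dir by mask cast on plane"""
    W=pts(c);hsv=cv2.cvtColor(c['img'],cv2.COLOR_RGB2HSV)
    m=(abs(W[...,2]-zt)<tol)&(hsv[...,1]<45)&(hsv[...,2]>90)&(np.hypot(W[...,0]-near[0],W[...,1]-near[1])<.25)
    n,l,st,ce=cv2.connectedComponentsWithStats(m.astype(np.uint8));i=1+st[1:,4].argmax()
    return W,l==i
E
python3 - <<'E'
from h import *
c=cam('wrist');W,m=fit_wrench(c,.057,(.5,-.27))
P=W[m];print(len(P),np.percentile(P[:,2],[5,50,95]).round(4))
d=np.array([.978,-.21]);d/=np.linalg.norm(d)
for it in range(4):
    n=np.array([-d[1],d[0]]);s=P[:,:2]@d;t=P[:,:2]@n;s1=s.max()
    # handle: 45..150 mm from axis, where axis = s1-.028
    k=(s<s1-.028-.045)&(s>s1-.028-.15)
    b=np.arange(s[k].min(),s[k].max(),.005);cs=[];ct=[]
    for x in b:
        q=t[k&(s>=x)&(s<x+.005)]
        if len(q)>5: cs.append(x+.0025);ct.append((q.min()+q.max())/2)
    p=np.polyfit(cs,ct,1);d=d+p[0]*n;d/=np.linalg.norm(d)
n=np.array([-d[1],d[0]]);s=P[:,:2]@d;t=P[:,:2]@n
tc=np.median(t[(s<s.max()-.073)&(s>s.max()-.178)]);print('yaw',np.arctan2(d[1],d[0]),'len',s.max()-s.min(),'smax',s.max(), 'z',np.median(P[:,2]))
H=d*(s.max()-.028)+n*tc
hp=P[(s>s.max()-.05)]; r=np.ptp(hp[:,:2]@n);print('head width',r,(hp[:,:2]@n).mean()-tc)
# enclosing circle of head mask cast on plane top
ctr,rad=cv2.minEnclosingCircle(hp[:,:2].astype(np.float32));print('circle',ctr,rad)
print('head',H,'knob-end based',d*(s.min()+.192)+n*tc,'grip',H-.085*d)
# ring hex hole: pixels inside
vs,us=np.where(m);print(us.min(),us.max(),vs.min(),vs.max())
E
```

```text
3282 [0.0556 0.0571 0.0585]
yaw -0.1984799122514458 len 0.15228828756410406 smax 0.5931071945963314 z 0.057118845789655565
head width 0.015110733679760457 0.00011105146949522138
circle (0.524569034576416, -0.2736397385597229) 0.0254819318652153
head [ 0.52146212 -0.27326755] knob-end based [ 0.58784448 -0.2866189 ] grip [ 0.43813089 -0.25650731]
274 303 58 240
```

Run:
```python
from h import *
c=cam('wrist');W=pts(c)
print(ray(c,298,274,.058))
m=(np.hypot(W[...,0]-.587,W[...,1]+.287)<.045)&(W[...,2]>.05)&(W[...,2]<.066)
P=W[m];ctr,rad=cv2.minEnclosingCircle(P[:,:2].astype(np.float32));print(ctr,rad,np.median(P[:,2]))
d=np.array([np.cos(-.1985),np.sin(-.1985)]);n=np.array([-d[1],d[0]])
s=P[:,:2]@d;k=s>s.max()-.056;t=P[k][:,:2]@n
H=d*(s.max()-.028)+n*(t.max()+t.min())/2;print(H,np.ptp(t))
o=robot.get_obs();p=np.array(o['ee_pos']);Rm=R.from_euler('xyz',o['eef_rot']).as_matrix()
g=np.r_[np.array(H)-.085*d,.041];print('grip',g,'tool delta',Rm.T@(g-p),'dyaw',-.1985+np.pi-o['eef_rot'][2])
```

```text
[ 0.58210959 -0.28490628  0.058     ]
(0.5789742469787598, -0.28575241565704346) 0.036903414875268936 0.058011786429070844
[ 0.58728987 -0.286783  ] 0.05731957220651976
grip [ 0.50395898 -0.27002108  0.041     ] tool delta [-0.00484104  0.00244111  0.20124102] dyaw 0.049585092071442904
```

```bash
python3 -m creep '[-0.0045,0.0024,0.04,0,0,-0.05,0,0,0.05,0,0,0,0,0,0.05,0,0,0,0,0,0.04,0,0,0,0,0,0.021,0,0,0,0,0,0,0,0,0]' 0
python3 -m creep '[0,0,0,0,0,0,0,0,0,0,0,0,0,0,0,0,0,0,0,0,0,0,0,0,0,0,0,0,0,0,0,0,0,0,0,0,0,0,0,0,0,0,0,0,0,0,0,0]' 1 70
python3 - <<'E'
from h import *
c=cam('wrist');save(c,'w2');print(robot.get_obs())
E
```

```text
time_s: 4.1
ee_pos: [0.5024, -0.2691, 0.0396]
eef_rot: [3.14, -0.004, 2.944]
force: [0.1, 1.0, 0.8]
width: 1.001
grip_force: 0.0
time_s: 5.1
ee_pos: [0.5041, -0.2703, 0.0421]
eef_rot: [-3.141, 0.001, 2.945]
force: [-0.1, 0.6, 6.7]
width: 0.169
grip_force: 69.2
{'time_s': 5.15, 'joint_positions': array([-6.21207598e-01,  5.70850740e-01, -3.76754642e-01,  6.21834746e-01,
       -3.31819075e-05, -4.24362930e-01]), 'qvel': array([ 0.00076297,  0.00196612,  0.00054445,  0.00020154, -0.00108806,
        0.00049297]), 'tau': array([-2.17687752e-02, -4.72336364e+01,  1.88814139e+01, -3.98603473e-01,
        1.69755280e-02, -1.40291249e-02]), 'ee_pos': array([ 0.50414177, -0.27033388,  0.04213384]), 'eef_rot': array([-3.14100401e+00,  1.22224344e-03,  2.94474832e+00]), 'force': array([-0.25601882,  0.18073771,  6.33929961]), 'wrist_torque': array([ 0.04667524,  0.15877723, -0.03958137]), 'grip_force': 69.22502875328064, 'width': 0.17222133584606322}
```

View pics/w2.png

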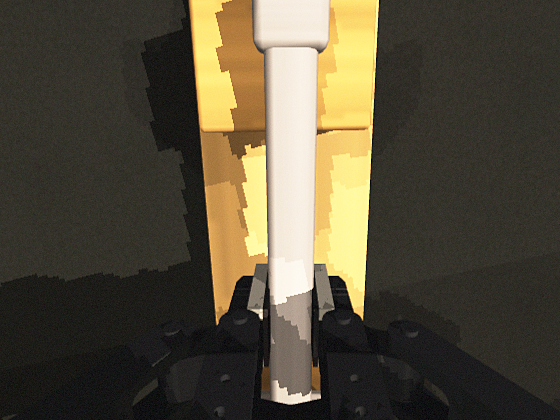

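The wrench is held squarely: the pads sit on both sides of the handle at about (292,330). Next I lift it and carry it to a viewpoint where the wrist camera sees the nut beside the handle.

```bash
python3 -m creep '[0,0,-0.02,0,0,0,0,0,-0.04,0,0,0,0,0,-0.045,0,0,0,0,0,-0.045,0,0,0,0,0,-0.045,0,0,0,0,0,-0.025,0,0,0]' - 100
python3 -m creep '[-0.010,0.022,0,0,0,0,-0.0173,0.0446,0,0,0,0,-0.0173,0.0446,0,0,0,0,-0.0173,0.0446,0,0,0,0,-0.0173,0.0446,0,0,0,0,-0.0173,0.0446,0,0,0,0,-0.0173,0.0446,0,0,0,0,-0.008,0.022,0,0,0,0,0,0,0,0,0,0,0,0,0,0,0,0]'
python3 - <<'E'
from h import *
a=cv2.imread('pics/w1.png')[235:315,258:338]
c=cam('wrist');save(c,'w3');np.savez('pics/w3.npz',T=c['T'],K=c['K'],z=c['z_map'])
n=ray(c,0,0,0);K=c['K'];q=np.linalg.inv(c['T'])@[.635,.074,.075,1];u=K[0,2]+K[0,0]*q[0]/-q[2];v=K[1,2]-K[1,1]*q[1]/-q[2];print(u,v)
b=cv2.imread('pics/w3.png');cv2.imwrite('pics/w3v.png',np.vstack([np.hstack([cv2.resize(a,(300,300),interpolation=cv2.INTER_CUBIC),cv2.resize(b[max(0,int(v)-40):int(v)+40,max(0,int(u)-40):int(u)+40],(300,300),interpolation=cv2.INTER_CUBIC)]),cv2.resize(b,(400,300)).repeat(1,0) if 0 else np.hstack([cv2.resize(b,(400,300)),np.zeros((300,200,3),np.uint8)])]))
E
```

```text
time_s: 5.9
ee_pos: [0.5039, -0.2702, 0.2633]
eef_rot: [-3.141, 0.002, 2.945]
force: [-0.0, -0.2, -3.9]
width: 0.169
grip_force: 97.8
time_s: 7.15
ee_pos: [0.6833, 0.0114, 0.2603]
eef_rot: [-3.141, -0.002, 2.945]
force: [0.1, -0.4, -3.4]
width: 0.164
grip_force: 98.0
354.35572314128825 113.42722470365317
```

View pics/w3v.png

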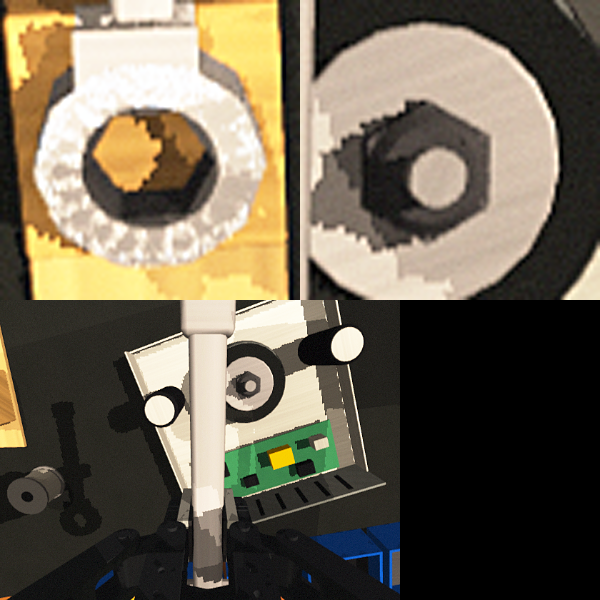

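Run:
```python
from h import *
a=cv2.imread('pics/w1.png')[255:305,270:325]
a=np.clip(a.astype(float)*1.3,0,255).astype(np.uint8)
b=cv2.imread('pics/w3.png')[88:148,320:380]
cv2.imwrite('pics/ring.png',np.hstack([cv2.resize(a,(440,400),interpolation=cv2.INTER_LANCZOS4),cv2.resize(b,(360,360),interpolation=cv2.INTER_LANCZOS4)[:360].copy() if 0 else cv2.copyMakeBorder(cv2.resize(b,(360,360),interpolation=cv2.INTER_LANCZOS4),0,40,0,0,cv2.BORDER_CONSTANT)]))
d=np.load('pics/w3.npz')
c={'K':d['K'],'T':d['T']};print('bolt',ray(c,350.8,120.2,.085))
for s in [(127,101),(188,131),(188,203),(127,235),(65,197),(65,135)]: print(ray(c,314+s[0]/3.75,73+s[1]/3.75,.065).round(4))
```

```text
bolt [0.63876373 0.06897778 0.085     ]
[0.624  0.0718 0.065 ]
[0.633  0.0842 0.065 ]
[0.6486 0.082  0.065 ]
[0.6529 0.0674 0.065 ]
[0.6418 0.055  0.065 ]
[0.6285 0.0572 0.065 ]
```

View pics/ring.png

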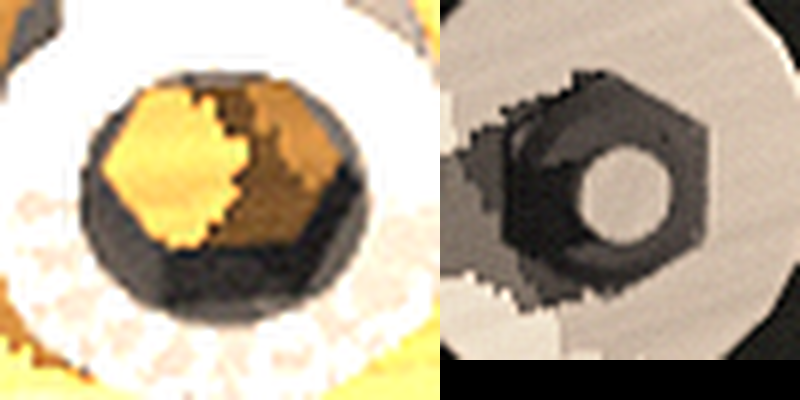

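The left picture shows the hex hole with a flat across the wrench axis: corners at (102,165), (168,247), (300,245) and (345,165). The right picture shows the nut with a flat facing the tool's y (edge at x=707) and the bolt end at (625,195). So I turn the wrench yaw to about 0.43 and go above the nut.

```bash
python3 -m creep '[0.031,-0.0004,0.03,0,0,0,0.031,-0.0004,0.03,0,0,0,0.031,-0.0004,0.03,0,0,0,0.031,-0.0004,0.03,0,0,0,0,0,0,0,0,-0.157,0,0,0,0,0,-0.157,0,0,0,0,0,-0.157,0,0,0,0,0,-0.156,0,0,0,0,0,0,0,0,0,0,0,0]'
cat >> h.py <<'E'
def to(xyz,yaw):
    o=robot.get_obs();Rm=R.from_euler('xyz',o['eef_rot']).as_matrix();d=Rm.T@(np.array(xyz)-o['ee_pos'])
    print('shift',d.round(4),'turn',(R.from_matrix(Rm).inv()*R.from_euler('xyz',[np.pi,0,yaw])).as_rotvec().round(4))
E
python3 - <<'E'
from h import *
y=3.572; to(np.array([.6385,.0693,.09])+.0845*np.array([np.cos(y),np.sin(y),0]),y);print(robot.get_obs()['wrist_torque'],robot.get_obs()['joint_positions'])
c=cam('side');save(c,'s1');d=cam('scene');save(d,'s2')
a=cv2.imread('pics/s1.png')[160:280,190:330];b=cv2.imread('pics/s2.png')[170:290,210:350]
cv2.imwrite('pics/s12.png',np.hstack([cv2.resize(a,(400,343),interpolation=cv2.INTER_CUBIC),cv2.resize(b,(400,343),interpolation=cv2.INTER_CUBIC)]))
E
```

```text
time_s: 8.45
ee_pos: [0.562, 0.0339, 0.1415]
eef_rot: [-3.141, 0.0, -2.715]
force: [-1.1, -0.6, -3.5]
width: 0.17
grip_force: 98.0
shift [0.0002 0.0003 0.0515] turn [-0.0001  0.0002 -0.0033]
[ 0.05750961 -0.0211171  -0.02921237] [-7.08784692e-02  4.35590631e-01 -3.03758224e-01  8.31209764e-01
 -4.06178985e-05 -4.97937238e-01]
```

View pics/s12.png

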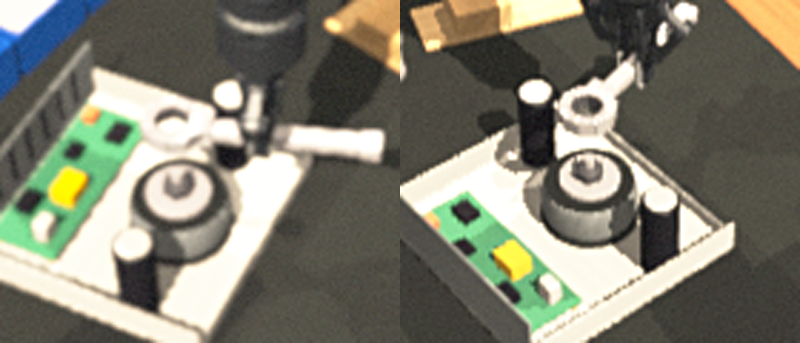

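The side view shows the ring above the nut region at (177,125), and the scene view shows it at (587,105). The bolt lies straight below in both, so I descend in steps and check force.

```bash
python3 -m creep '[0,0,0.03,0,0,0,0.0002,0.0003,0.02,0,0,0,0,0,0.005,0,0,0,0,0,0.005,0,0,0,0,0,0,0,0,0]'
python3 -m creep '[0,0,0.003,0,0,0,0,0,0.003,0,0,0,0,0,0.002,0,0,0,0,0,0,0,0,0]'
```

```text
time_s: 9.18
ee_pos: [0.5621, 0.0346, 0.0816]
eef_rot: [-3.141, 0.001, -2.712]
force: [-0.4, 0.4, -3.3]
width: 0.165
grip_force: 98.0
time_s: 9.68
ee_pos: [0.5617, 0.0347, 0.0731]
eef_rot: [3.141, -0.0, -2.711]
force: [-0.1, -0.1, -3.7]
width: 0.166
grip_force: 98.0
```

```bash
python3 -m creep '[0,0,0.002,0,0,0,0,0,0.002,0,0,0,0,0,0,0,0,0]'
python3 -m creep '[0,0,0.002,0,0,0,0,0,0.002,0,0,0,0,0,0,0,0,0]'
```

```text
time_s: 10.05
ee_pos: [0.5617, 0.0344, 0.0691]
eef_rot: [-3.141, -0.001, -2.712]
force: [-0.3, -1.1, -2.3]
width: 0.164
grip_force: 98.1
time_s: 10.42
ee_pos: [0.5614, 0.0342, 0.0649]
eef_rot: [-3.141, -0.001, -2.712]
force: [-1.1, -2.7, -2.7]
width: 0.165
grip_force: 98.1
```

```bash
python3 -m creep '[0,0,0.002,0,0,0,0,0,0.0015,0,0,0,0,0,0,0,0,0]'
python3 -m creep '[0,0,0.001,0,0,0,0,0,0,0,0,0]'
python3 - <<'E'
from h import *
print(robot.get_obs()['wrist_torque'])
E
```

```text
time_s: 10.8
ee_pos: [0.5615, 0.0344, 0.0615]
eef_rot: [-3.141, -0.001, -2.712]
force: [-2.0, -4.4, -2.6]
width: 0.167
grip_force: 98.2
time_s: 11.05
ee_pos: [0.5614, 0.0344, 0.0609]
eef_rot: [-3.141, -0.001, -2.712]
force: [-4.4, -5.3, -0.5]
width: 0.166
grip_force: 98.7
[-0.82868194  0.53107184 -0.2712564 ]
```

```bash
python3 -m creep '[0.0008,-0.0004,0,0,0,0,0,0,0,0,0,0]'
python3 - <<'E'
from h import *
print(robot.get_obs()['wrist_torque'],robot.get_obs()['eef_rot'])
E
```

```text
time_s: 11.3
ee_pos: [0.5615, 0.0342, 0.061]
eef_rot: [3.141, 0.001, -2.711]
force: [-2.1, -2.5, -0.9]
width: 0.164
grip_force: 98.3
[-0.39634709  0.27686522 -0.12985774] [ 3.14128430e+00  8.23235216e-04 -2.71113743e+00]
```

```bash
cat >> h.py <<'E'
N=np.array([.6385,.0693])
def tq():
    o=robot.get_obs();r=np.array(o['ee_pos'])[:2]-N;f=o['force'];y=(o['eef_rot'][2]+2*np.pi)%(2*np.pi)
    u=np.array([np.cos(y),np.sin(y)]);hd=np.array(o['ee_pos'][:2])-.0845*u
    w=R.from_euler('xyz',o['eef_rot']).as_matrix().T@f
    print('t%.2f w_yaw %.3f T %.3f Mz %.3f F'%(o['time_s'],y-np.pi,o['wrist_torque'][2]+r[0]*f[1]-r[1]*f[0],o['wrist_torque'][2]),np.round(f,1),'tool',w.round(1),'head',hd.round(4),'z%.4f'%o['ee_pos'][2])
E
python3 -m creep '[0.0007,-0.0004,0,0,0,0,-0.0007,-0.0105,0,0,0,-0.125,-0.0007,-0.0105,0,0,0,-0.125,-0.0007,-0.0105,0,0,0,-0.125,-0.0007,-0.0105,0,0,0,-0.125,0,0,0,0,0,0]'
python3 -c 'from h import *;tq()'
```

```text
time_s: 12.05
ee_pos: [0.5876, 0.0013, 0.0608]
eef_rot: [3.141, 0.001, -2.213]
force: [-0.7, -0.0, -0.2]
width: 0.169
grip_force: 98.5
t12.05 w_yaw 0.929 T -0.064 Mz -0.016 F [-0.7 -0.  -0.2] tool [0.4 0.6 0.2] head [0.6382 0.069 ] z0.0608
```

```bash
python3 -m creep '[-0.001,0.0126,0,0,0,0.15,-0.001,0.0126,0,0,0,0.15,-0.001,0.0126,0,0,0,0.15,-0.0009,0.0126,0,0,0,0.15]'
python3 -c 'from h import *;tq()'
python3 -m creep '[-0.0009,0.0126,0,0,0,0.15,-0.0009,0.0126,0,0,0,0.15,-0.0009,0.0126,0,0,0,0.15,0,0,0,0,0,0]'
python3 -c 'from h import *;tq()'
```

```text
time_s: 12.55
ee_pos: [0.5581, 0.042, 0.0611]
eef_rot: [-3.141, 0.002, -2.818]
force: [1.3, -1.2, -1.7]
width: 0.167
grip_force: 98.2
t12.55 w_yaw 0.323 T 0.178 Mz 0.045 F [ 1.3 -1.2 -1.7] tool [-0.8 -1.6  1.7] head [0.6382 0.0689] z0.0611
time_s: 13.05
ee_pos: [0.5544, 0.079, 0.061]
eef_rot: [-3.14, 0.002, 3.023]
force: [3.4, -3.4, -2.3]
width: 0.163
grip_force: 98.2
t13.05 w_yaw -0.119 T 0.145 Mz -0.110 F [ 3.4 -3.4 -2.3] tool [-3.8 -3.   2.3] head [0.6383 0.0689] z0.0610
```

```bash
python3 -m creep '[-0.0013,0.0126,0,0,0,0.15,0,0,0,0,0,0]'
python3 -c 'from h import *;tq()'
python3 -m creep '[-0.0010,0.0084,0,0,0,0.10,-0.0005,0.0084,0,0,0,0.1,0,0,0,0,0,0]'
python3 -c 'from h import *;tq()'
python3 -m creep '[-0.0005,0.0084,0,0,0,0.10,-0.0005,0.0042,0,0,0,0.05,0,0,0,0,0,0]'
python3 -c 'from h import *;tq()'
```

```text
time_s: 13.3
ee_pos: [0.5567, 0.091, 0.0609]
eef_rot: [-3.141, 0.001, 2.875]
force: [1.2, -1.8, -0.5]
width: 0.169
grip_force: 98.5
t13.30 w_yaw -0.266 T 0.124 Mz 0.002 F [ 1.2 -1.8 -0.5] tool [-1.6 -1.4  0.5] head [0.6383 0.0687] z0.0609
time_s: 13.68
ee_pos: [0.5628, 0.1064, 0.0608]
eef_rot: [-3.141, -0.001, 2.676]
force: [-0.4, -0.4, 1.6]
width: 0.168
grip_force: 98.8
t13.68 w_yaw -0.466 T 0.050 Mz 0.006 F [-0.4 -0.4  1.6] tool [ 0.2 -0.5 -1.6] head [0.6383 0.0685] z0.0608
time_s: 14.05
ee_pos: [0.5692, 0.1172, 0.0607]
eef_rot: [-3.141, -0.002, 2.526]
force: [-3.7, 0.5, 2.7]
width: 0.166
grip_force: 98.9
t14.05 w_yaw -0.616 T 0.228 Mz 0.082 F [-3.7  0.5  2.7] tool [ 3.3 -1.8 -2.7] head [0.6382 0.0683] z0.0607
```

```bash
python3 -m creep '[-0.0005,-0.0126,-0.0005,0,0,-0.15,-0.0009,-0.0126,0,0,0,-0.15,-0.0009,-0.0126,0,0,0,-0.15,-0.001,-0.0126,0,0,0,-0.15,-0.001,-0.0126,0,0,0,-0.15,-0.001,-0.0126,0,0,0,-0.15,-0.001,-0.0126,0,0,0,-0.15,-0.001,-0.0126,0,0,0,-0.15,-0.001,-0.0126,0,0,0,-0.15,-0.001,-0.0126,0,0,0,-0.15]'
python3 -m creep '[0,0,0,0,0,0]';python3 -c 'from h import *;tq()'
python3 -m creep '[-0.001,0.0126,0,0,0,0.15,-0.001,0.0126,0,0,0,0.15,0,0,0,0,0,0]'
python3 -c 'from h import *;tq()'
```

```text
time_s: 15.3
ee_pos: [0.5849, 0.0033, 0.061]
eef_rot: [3.14, 0.001, -2.253]
force: [0.3, 1.6, -1.5]
width: 0.168
grip_force: 98.4
time_s: 15.42
ee_pos: [0.5846, 0.0034, 0.0609]
eef_rot: [3.14, 0.001, -2.261]
force: [-0.8, 1.5, -0.2]
width: 0.164
grip_force: 98.7
t15.43 w_yaw 0.880 T -0.041 Mz 0.093 F [-0.8  1.5 -0.2] tool [-0.6  1.6  0.2] head [0.6385 0.0686] z0.0609
time_s: 15.8
ee_pos: [0.5676, 0.0227, 0.0613]
eef_rot: [-3.141, -0.0, -2.56]
force: [-0.9, -0.4, -3.1]
width: 0.166
grip_force: 98.3
t15.80 w_yaw 0.582 T 0.002 Mz 0.016 F [-0.9 -0.4 -3.1] tool [0.9 0.2 3.1] head [0.6382 0.0692] z0.0613
```

```bash
for i in 1 2; do echo; done; python3 -m creep '[-0.0005,0.0084,0,0,0,0.10,0,0,0,0,0,0]' ; python3 -c 'from h import *;tq()'
python3 -m creep '[-0.0005,0.0068,0,0,0,0.08,0,0,0,0,0,0]' >/dev/null; python3 -c 'from h import *;tq()'
python3 -m creep '[-0.0005,0.0068,0,0,0,0.08,0,0,0,0,0,0]' >/dev/null; python3 -c 'from h import *;tq()'
```

```text
time_s: 16.05
ee_pos: [0.5639, 0.0296, 0.0612]
eef_rot: [-3.141, -0.0, -2.658]
force: [-0.2, 0.4, -2.7]
width: 0.164
grip_force: 98.3
t16.05 w_yaw 0.483 T 0.044 Mz 0.085 F [-0.2  0.4 -2.7] tool [-0.   0.5  2.7] head [0.6387 0.0689] z0.0612
t16.30 w_yaw 0.403 T -0.018 Mz 0.021 F [-0.8  0.1 -2.5] tool [0.7 0.5 2.5] head [0.6389 0.0688] z0.0612
t16.55 w_yaw 0.323 T 0.054 Mz 0.096 F [-2.9 -0.5 -1.3] tool [2.9 0.5 1.3] head [0.6387 0.0687] z0.0611
```

```bash
python3 -m creep '[0.0003,0.0068,0,0,0,0.08,0,0,0,0,0,0]' >/dev/null; python3 -c 'from h import *;tq()'
python3 -m creep '[-0.0003,0.0068,0,0,0,0.08,0,0,0,0,0,0]' >/dev/null; python3 -c 'from h import *;tq()'
```

```text
t16.80 w_yaw 0.243 T 0.051 Mz 0.090 F [-3.2 -0.3 -2.1] tool [3.2 0.4 2.1] head [0.6384 0.0687] z0.0611
t17.05 w_yaw 0.163 T 0.170 Mz 0.057 F [-4.1 -2.1 -1.7] tool [ 4.4 -1.4  1.7] head [0.6384 0.0687] z0.0611
```

```bash
python3 -c '
from h import *
c=cam("wrist");save(c,"w4")'
python3 -m creep '[0.0006,0.0051,0,0,0,0.06,0,0,0,0,0,0]' >/dev/null; python3 -c 'from h import *;tq()'
python3 -m creep '[0,0.0051,0,0,0,0.06,0,0,0,0,0,0]' >/dev/null; python3 -c 'from h import *;tq()'
python3 -m creep '[-0.0001,0.0051,0,0,0,0.06,0,0,0,0,0,0]' >/dev/null; python3 -c 'from h import *;tq()'
```

```text
t17.35 w_yaw 0.103 T 0.142 Mz 0.036 F [-2.4 -1.5 -2.1] tool [ 2.6 -1.3  2.1] head [0.6384 0.0687] z0.0612
t17.60 w_yaw 0.043 T 0.083 Mz 0.004 F [-0.3 -0.9 -3.9] tool [ 0.4 -0.9  3.9] head [0.6384 0.0687] z0.0613
t17.85 w_yaw -0.017 T 0.114 Mz -0.016 F [-1.2 -1.5 -3. ] tool [ 1.2 -1.5  3. ] head [0.6384 0.0687] z0.0613
```

```bash
python3 -m creep '[-0.0002,0.0068,0.0005,0,0,0.08,0,0,0,0,0,0]' >/dev/null; python3 -c 'from h import *;tq()'
python3 -m creep '[-0.0003,0.0068,0,0,0,0.08,0,0,0,0,0,0]' >/dev/null; python3 -c 'from h import *;tq()'
python3 -m creep '[-0.0003,0.0068,0,0,0,0.08,0,0,0,0,0,0]' >/dev/null; python3 -c 'from h import *;tq()'
```

```text
t18.10 w_yaw -0.097 T 0.321 Mz 0.088 F [-1.7 -2.6 -1.6] tool [ 1.5 -2.8  1.6] head [0.6383 0.0686] z0.0610
t18.35 w_yaw -0.177 T 0.405 Mz 0.112 F [-0.6 -3.4 -1.7] tool [-0.1 -3.5  1.7] head [0.6383 0.0684] z0.0610
t18.60 w_yaw -0.257 T 0.728 Mz 0.246 F [-1.5 -5.5 -1.5] tool [ 0.  -5.7  1.5] head [0.6382 0.0684] z0.0609
```

The last steps took the torque past the target: it read 0.73 Nm, because I ran three steps without checking between them. Backing off right away.

```bash
python3 -m creep '[-0.0003,-0.0084,0,0,0,-0.1,-0.0003,-0.0084,0,0,0,-0.1,0,0,0,0,0,0]' >/dev/null; python3 -c 'from h import *;tq()'
python3 -m creep '[-0.0003,-0.0084,0,0,0,-0.1,0,0,0,0,0,0]' >/dev/null; python3 -c 'from h import *;tq()'
```

```text
t18.98 w_yaw -0.060 T 0.157 Mz -0.044 F [ 0.1 -2.4 -1.7] tool [-0.2 -2.4  1.7] head [0.6383 0.0687] z0.0610
t19.23 w_yaw 0.038 T 0.058 Mz -0.157 F [ 1.2 -2.5 -2.6] tool [-1.1 -2.5  2.6] head [0.6383 0.0689] z0.0610
```

```bash
python3 -m creep '[-0.0003,-0.0008,0,0,0,0,0,0,0,0,0,0]' >/dev/null; python3 -c 'from h import *;tq()'
python3 -m creep '[0,0,-0.004,0,0,0,0,0,-0.004,0,0,0,0,0,-0.005,0,0,0,0,0,0,0,0,0]' >/dev/null; python3 -c 'from h import *;tq()'
```

```text
t19.48 w_yaw 0.040 T 0.032 Mz -0.029 F [ 0.4 -0.7 -0.7] tool [-0.4 -0.7  0.7] head [0.6383 0.0688] z0.0610
t19.98 w_yaw 0.040 T 0.048 Mz -0.023 F [ 0.5 -0.8 -4. ] tool [-0.4 -0.8  4. ] head [0.6376 0.0686] z0.0742
```

```bash
python3 -m creep '[0,0,-0.02,0,0,0,0,0,-0.04,0,0,0,0,0,-0.04,0,0,0,0,0,-0.02,0,0,0,0,0,0,0,0,0]'
python3 -c '
from h import *
to([.50414,-.27034,.15],2.9447)
c=cam("wrist");save(c,"w5")'
```

```text
time_s: 20.6
ee_pos: [0.5543, 0.0651, 0.1952]
eef_rot: [3.142, 0.003, -3.101]
force: [0.7, 0.1, -2.9]
width: 0.165
grip_force: 98.4
shift [ 0.0638 -0.3331  0.045 ] turn [0.0004 0.003  0.2372]
```

View pics/w5.png

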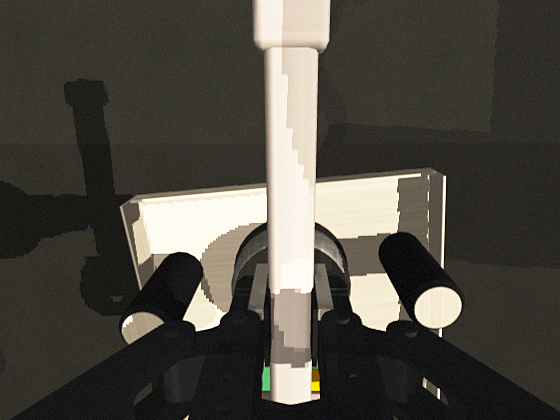

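The wrench sits in the jaws exactly as it did at the grasp (knob edge again at (292,48)), and the chassis and cans are undisturbed. Carrying it back to the rest.

```bash
python3 -m creep '[0.004,-0.0208,0,0,0,0,0.008,-0.0416,0,0,0,0,0.008,-0.0416,0,0,0,0,0.008,-0.0416,0,0,0,0,0.008,-0.0416,0,0,0,0,0.008,-0.0416,0,0,0,0,0.008,-0.0416,0,0,0,0,0.008,-0.0416,0,0,0,0,0.004,-0.0208,0,0,0,0,0,0,0,0,0,0.1186]' >/dev/null
python3 -m creep '[0,0,0,0,0,0.1186,0,0,0.045,0,0,0,0,0,0,0,0,0,0,0,0,0,0,0]'
python3 -c '
from h import *
to([.50414,-.27034,.055],2.9447)'
```

```text
time_s: 22.4
ee_pos: [0.5029, -0.2696, 0.149]
eef_rot: [3.141, -0.001, 2.945]
force: [0.3, 0.1, -3.0]
width: 0.165
grip_force: 98.2
shift [-0.0015 -0.0005  0.094 ] turn [ 0.0006 -0.0009  0.0005]
```

```bash
python3 -m creep '[-0.0015,-0.0005,0.03,0,0,0,0,0,0.04,0,0,0,0,0,0.024,0,0,0,0,0,0,0,0,0]'
python3 -m creep '[0,0,0.004,0,0,0,0,0,0.004,0,0,0,0,0,0.003,0,0,0,0,0,0,0,0,0]'
python3 -c '
from h import *
to([.50414,-.27034,.0421],2.9447);tq()'
```

```text
time_s: 22.9
ee_pos: [0.5038, -0.2704, 0.0544]
eef_rot: [3.141, -0.002, 2.945]
force: [-0.0, 0.0, -3.1]
width: 0.168
grip_force: 98.3
time_s: 23.4
ee_pos: [0.5042, -0.2709, 0.0439]
eef_rot: [3.142, -0.0, 2.945]
force: [0.1, 0.5, -3.0]
width: 0.164
grip_force: 98.3
shift [0.0002 0.0005 0.0018] turn [ 0.     -0.     -0.0001]
t23.40 w_yaw -0.197 T 0.033 Mz 0.052 F [ 0.1  0.5 -3. ] tool [-0.   0.5  3. ] head [ 0.5871 -0.2874] z0.0439
```

```bash
python3 -m creep '[0.0002,0.0005,0.001,0,0,0,0,0,0.0008,0,0,0,0,0,0,0,0,0]'
python3 -m creep '[0,0,0.0005,0,0,0,0,0,0,0,0,0]'
```

```text
time_s: 23.78
ee_pos: [0.5042, -0.2703, 0.0422]
eef_rot: [3.142, 0.0, 2.945]
force: [-1.2, 0.8, 0.0]
width: 0.167
grip_force: 99.0
time_s: 24.02
ee_pos: [0.5042, -0.2703, 0.0422]
eef_rot: [-3.141, 0.0, 2.945]
force: [-1.7, 1.4, 5.5]
width: 0.163
grip_force: 99.8
```

```bash
python3 -m creep '[0,0,0,0,0,0,0,0,0,0,0,0,0,0,0,0,0,0,0,0,0,0,0,0,0,0,0,0,0,0,0,0,0,0,0,0,0,0,0,0,0,0,0,0,0,0,0,0]' 0 20
python3 -m creep '[0,0,-0.02,0,0,0,0,0,-0.04,0,0,0,0,0,-0.05,0,0,0,0,0,-0.05,0,0,0,0,0,-0.04,0,0,0,0,0,0,0,0,0,0,0,0,0,0,0]'
python3 - <<'E'
from h import *
c=cam('wrist');save(c,'w6');d=cam('scene');save(d,'s6');e=cam('side');save(e,'d6')
x=cv2.imread('pics/s6.png')[140:300,190:350];y=cv2.imread('pics/d6.png')[140:300,170:400]
w=cv2.imread('pics/w6.png')
cv2.imwrite('pics/f.png',np.hstack([cv2.resize(w,(480,360)),cv2.resize(x,(320,320))[:, :].copy() if 0 else cv2.copyMakeBorder(cv2.resize(x,(320,320)),0,40,0,0,cv2.BORDER_CONSTANT)]))
E
```

```text
time_s: 25.02
ee_pos: [0.5041, -0.2704, 0.0415]
eef_rot: [3.142, -0.0, 2.945]
force: [-0.9, -0.0, 0.6]
width: 0.998
grip_force: 0.0
time_s: 25.9
ee_pos: [0.5038, -0.2701, 0.2408]
eef_rot: [3.141, -0.001, 2.945]
force: [0.1, 0.2, -0.9]
width: 0.999
grip_force: 0.0
```

View pics/f.png

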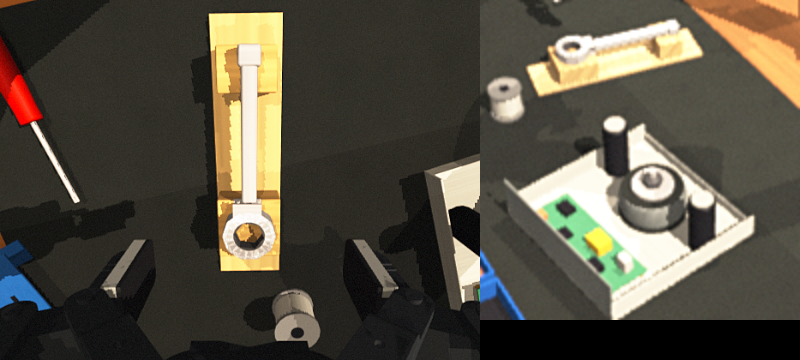

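The wrench lies flat on its rest: ring at (248,233) on the head block, knob at (250,57) on the end block. The spool, screwdriver and cans are unmoved.

```bash
python3 -c '
from station import robot
print(robot.finish_job())'
```

```text
the job is handed in; nothing more can be done
None
```

The nut is home against its stop and the wrench is back flat on its rest and released, but I overtightened: the torque peaked at about 0.7 Nm instead of 0.45 because I ran three steps without checking between them, so the transformer twisted about 0.2 rad before I backed off, and the job may be judged failed on that.

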